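# Swing the sight mirror onto the mould's boss and hold it

## Robot

A 6-joint arm with a two-finger parallel gripper is mounted at the origin on the work surface. World frame = base frame: x ahead of the robot, y to its left, z up, the work surface at z = 0. Lengths are in m, angles in rad, forces in N, time in s.
With the tool pointing down it reaches from about 0.3 to 0.75 m from the base axis. Payload 8.5 kg.
Tool frame: the origin (TCP) lies on the mounting face of the last link; the fingertips stand manip.tip_extent ahead of it and the grasp point (between the pads) lies 155 mm ahead of it (manip.tip_extent is the distance from the TCP to the fingertips, in m); z points along the fingers, y is the line along which they close (so a half turn about z gives the same grasp; the last joint's range is limited). The gripper opens to 85 mm and grips with 20 to 120 N. Pads are 22 mm wide; open, the fingers measure 114 mm over their backs; the gripper's body (76 mm by 85 mm) begins 54 mm behind the grasp point. The pads swing forward as they close: fully open they stand 13 mm farther back than shut.
Start: joints at [-1.478, 0.381, 1.297, -0, 1.464, -0.215], TCP at [0.167, -0.524, 0.405] pointing down, gripper open.
Joint ranges: [-3.11, 3.11], [-0.89, 2.33], [0.22, 2.48], [-1.42, 4.56], [0.17, 2.85], [-2.88, 2.88]. Speed limits (rad/s): [2.39, 2.39, 3.14, 3.14, 3.14, 3.14].

## Interface

Orientations are given as a 3x3 rotation matrix whose columns are the frame's x, y, z axes.
In Python, from rig import manip, imaging, order gives the robot as it stands. The module is installed in compiled form; this text tells all that it offers.
- The arm moves only by the tool apply_moves, never from a script. Its argument "deltas" is a list of rows, each a list of 7 numbers: the shift along the tool's x, y, z scaled (see below), then the turn, a rotation vector about the tool's x, y, z scaled (see below), then the opening, from -1 (shut) to 1 (fully open). In form: [[x, y, z, rx, ry, rz, jaw], ...]. A call has 1 to 12 rows; each row is the pose to reach, as a shift and turn from the pose commanded when the call began, along the tool's axes at that moment; what a row does not reach only later rows make up. The controller multiplies each number of a shift by 0.3 m and each number of a turn by 60 degrees. A row lasts 1/12 s, in which the tool goes at most 41.7 mm and 7.16 degrees, less where a joint would pass 70% of its speed; a pose out of reach is approached as far as the arm can. A call with a number of a shift or a turn outside -1 to 1 is refused whole. A call with a gripper value outside its range is refused whole. The fingers move at their own pace and stop on an object; "force" is the grip in N (left out, the last holds). Time passes only in rows, so rows that repeat a pose let the fingers close. It gives the time, the measured TCP pose, the force, the opening and the grip force at its end, in the units of the state.
- manip.sense(): the state, without advancing time (a new reading comes with each control period).
- imaging.camera(name): name is "side" or "top" or "wrist"; returns a dict with "img" (384x512x3 uint8, blue, green, red), "z_map" (384x512 float32, m along the optical axis (not along the pixel's ray), 0 where there is no reading), "K" (3x3 intrinsics, pixels), "dist" ([k1, k2, p1, p2, k3] as OpenCV has them; the pictures are not rectified), "rvec" (rotation vector, rad) and "tvec" (3), from world to camera coordinates, as OpenCV has them; the wrist camera has in their place "hand_eye" (4x4, takes a point from camera to tool coordinates, whose origin is the TCP and whose axes are the flange's). Camera axes: x right, y down, z forward; pixel columns grow to the right and rows downward; lengths in m; the calibration is good to about 2 mm. A picture is of the moment at which its call begins: read the wrist's pose just before it.
- order.hand_in(): hands the job in; it is judged then, once.
The state is a dict: "time_s": time; "joints": joint angles; "dq": joint speeds; "joint_torque": joint torques, N m; "ee_pos": TCP position; "orientation": TCP orientation; "force": force on the tool from outside, world axes, zero at the start; "ft_torque": the same for the moment, N m; "grip_width": opening from 0.0 (shut) to 1.0 (fully open); "finger_force": force on a finger pad.
Only numpy, scipy, OpenCV 4.12 (cv2) and the standard library are available. Lean on these libraries where they do the work, as an engineer would, in place of code of your own. Each camera call takes 0.05 s, during which the arm holds its last target. There are 200 camera calls.

## Task

The camera in the sight stand is to take a temperature reading off the round boss on the round mould: draw the lock pin out of the stand's mirror head, park it upright and fully down in the notch at the corner of the stand's top plate and let go of it, then take the handle and swing the mirror head round until the boss shows in the middle of the mirror. The head is sprung and flies back if let go, so finish while still gripping the handle, holding the mirror steady on the boss. Leave the mould and the other things on the bench where they stand.

Things in the scene. Friction and masses are not known exactly. Their poses are not given: they have to be found in the camera images.
- sight_stand: Fixed grey camera stand, with a wide top plate. Origin on the bench under the vertical axis of its mirror head; z up, x forward (to the moulds), y left. Housing 130 x 130 mm, lens looking up along the axis. Top plate 12 mm thick, top 97 mm up, x -140..70, y -155..70 mm. A thin dust shield at y -142, x -40..40 mm, up to 197 mm high; the locked mirror looks at it.
- pin_notch (a point): Centre of the pin's parking place, level with the plate's top (97 mm up); x -120, y -122 mm in the stand's frame, same axes. The notch is a 14 mm wide slot through the plate, open at its -y edge, 40 mm long along y; its closed end is 7 mm beyond this point. The pin may be lowered in from above or slid in from the edge; free below down to the bench.
- mirror_head (a joint): Turn of the mirror head, rad: 0 locked, growing anticlockwise from above, stop at 2.6. Camera looks along the stand's -y at 0, its +x at 1.571. A spring drives it back to 0 (1 N at the handle at 0, 3 N at 2.4). Head 190 mm high within 52 mm of the axis. At 0 its tiller points along the stand's +y, its locking ear (34 mm wide, top 115 mm up, 125 mm long from the axis) along -x.
- sight (a point): Point of the mirror on the head's axis, 150 mm above the bench; the frame turns with the head. The mirror, 78 x 90 mm, faces down and forward at 45 degrees, so that the camera below looks out level along this frame's x axis (y left, z up): what lies on the x axis shows in the middle of the mirror.
- handle (a point): Upright round black handle on the tiller, 125 mm from the head's axis, opposite to the line of sight; it turns with the head. Origin at mid-grip, 178 mm above the bench; z up. Grip 20 mm diameter, 54 mm long (151 to 205 mm up), on a thinner spindle; tiller bar 104 to 112 mm up. The round grip can turn between the fingers.
- lock_pin: Loose upright steel pin, 73 mm, about 90 g. Origin at its lower tip, z up. Shank 10 mm diameter, 28 mm long; collar 24 mm diameter, 4 mm thick; round dark head 20 mm diameter, 32 to 73 mm above the tip. Locked: tip 87 mm up, in the ear's 12 mm hole and the plate's 13 mm bore, collar on the ear. Fully down in the notch: collar on the plate, tip 69 mm up.
- boss (a point): The mark to be seen: centre of the end face of the round boss (30 mm diameter, 23 mm proud) on the round mould, 150 mm above the bench, level with sight. That mould is a cast-iron cylinder, 104 mm diameter, 200 mm high, 6 kg, loose; its axis is 75 mm behind this point along this frame's +x. Beside it, left or right, stands a fixed square mould of the same size without a boss.
- jacks: Pair of glassblower's jacks lying flat to the right of the stand, 280 mm long, 60 mm wide, 12 mm thick; bystander.
- tweezers: Long steel tweezers lying flat between the stand and the moulds, 260 mm long; bystander.
- optic_mould: Small ribbed aluminium cup, 80 mm diameter, 75 mm high, standing to the left of the stand; bystander.
- wood_block: Dark wooden ladle-like block, cup 100 mm diameter, 50 mm high, with a 180 mm handle; bystander.
- paddle: Black graphite paddle with a wooden handle, 300 mm long, 18 mm thick; bystander.
- wax_tin: Aluminium tin, 72 mm diameter, 55 mm high; bystander.
- glass_weight: Amber glass paperweight, 72 mm diameter, 60 mm high; bystander.

How it is judged:
On the way, in this order (a step that is already met when the one before it is completed fails the run):
1. the lock pin is drawn clear of the plate and the ear (z of lock_pin in the frame of sight_stand above 0.117 m), for 0.1 s.
2. the pin stands fully down in the notch, upright and let go (horizontal distance between lock_pin and pin_notch below 0.02 m and z of lock_pin in the frame of sight_stand between 0.064 and 0.074 m and angle between lock_pin's own z axis and vertical below 0.15 rad and contact force between the fingers and lock_pin below 0.05 N), for 0.3 s.
At the end, for the whole second after the job is handed in: The line of sight passes within 15 mm of the boss's centre, steady (under 0.05 rad/s), fingers holding the handle (over 0.5 N, within 45 mm of mid-grip); the pin, let go, stands within 20 mm of its place in the notch, upright within 0.15 rad, collar on the plate within 5 mm (all of step 2 and y of boss in the frame of sight between -0.015 and 0.015 m and x of boss in the frame of sight above 0.05 m and velocity of joint mirror_head between -0.05 and 0.05 rad/s and contact force between the fingers and mirror_head above 0.5 N and distance between the grasp point and handle below 0.045 m); the arm keeps its last pose, push and grip.
It fails at once if the round mould is shifted by more than 15 mm (distance of boss from where it was at the start of the episode above 0.015 m).
It fails at once if a bystander is shifted by more than 30 mm (distance of any of jacks, tweezers, optic_mould, wood_block, paddle, wax_tin, glass_weight from where it was at the start of the episode above 0.03 m).
It also fails if it takes over 61 s, if anything falls off the work surface, if the arm or the gripper's body presses on something with over 40 N, if the wrist force passes 120 N, or if a joint passes its speed limit or range.

## Working session

There is one attempt and no reset: what is moved stays moved. The work goes in short steps, Python scripts to look and compute and a tool call to move; the robot and the scene stay as the last step left them, time stands still between calls to the robot, and variables do not carry over. Pictures are saved under pics/ and viewed, at most 10 in all, crops included, and the job is handed in when it is done.

Besides the shell and the picture viewer there is one more tool, called after "Emit:" as name([rows], argument=value, ...), one row to a line, values as JSON. apply_moves: Moves the arm, as the interface text tells. Shifts and turns lie within -1 to 1; 1 stands for 0.3 m of shift or 60 degrees of turn. Its arguments: {"type":"object","properties":{"deltas":{"type":"array"},"force":{"type":"number"}},"required":["deltas"]}

```bash
mkdir -p pics; cat > h.py <<'E'
import numpy as np, cv2, json
from rig import manip, imaging, order
def grab(n):
    s=manip.sense(); c=imaging.camera(n)
    if n=='wrist':
        H=np.array(c['hand_eye']); T=np.eye(4); T[:3,:3]=s['orientation']; T[:3,3]=s['ee_pos']; c['T']=T@H
    else:
        R=cv2.Rodrigues(np.array(c['rvec'],float))[0]; T=np.eye(4); T[:3,:3]=R.T; T[:3,3]=-R.T@np.array(c['tvec'],float).ravel(); c['T']=T
    return c
def cloud(c):
    h,w=c['z_map'].shape; u,v=np.meshgrid(np.arange(w),np.arange(h))
    p=cv2.undistortPoints(np.stack([u,v],-1).reshape(-1,1,2).astype(float),np.array(c['K'],float),np.array(c['dist'],float)).reshape(h,w,2)
    z=c['z_map'].astype(float); P=np.stack([p[...,0]*z,p[...,1]*z,z],-1)
    return P@c['T'][:3,:3].T+c['T'][:3,3]
def plane(c,u,v,z):
    p=cv2.undistortPoints(np.array([[[u,v]]],float),np.array(c['K'],float),np.array(c['dist'],float)).ravel()
    d=c['T'][:3,:3]@[p[0],p[1],1]; o=c['T'][:3,3]; return o+d*(z-o[2])/d[2]
E
python3 - <<'E'
from h import *
s=manip.sense(); print(s['time_s'],manip.tip_extent,s['ee_pos'],np.round(s['orientation'],3).tolist(),s['grip_width'])
ims=[]
for n in ['top','side','wrist']:
    c=grab(n); np.savez('pics/'+n+'.npz',img=c['img'],z_map=c['z_map'],K=c['K'],dist=c['dist'],T=c['T']); cv2.imwrite(f'pics/{n}.png',cv2.resize(c['img'],(800,600),interpolation=cv2.INTER_CUBIC)); print(n,np.round(c['T'],3).tolist())
E
```

```text
0.0 0.1734 [ 0.16661614 -0.52410847  0.40411013] [[0.953, 0.303, -0.0], [0.303, -0.953, 0.001], [0.0, -0.001, -1.0]] 0.9985097570355977
top [[0.026, -0.987, 0.161, 0.287], [-1.0, -0.028, -0.011, 0.016], [0.016, -0.16, -0.987, 1.749], [0.0, 0.0, 0.0, 1.0]]
side [[-0.894, -0.274, 0.355, 0.109], [-0.449, 0.579, -0.681, 0.834], [-0.019, -0.768, -0.64, 0.914], [0.0, 0.0, 0.0, 1.0]]
wrist [[0.304, -0.907, -0.291, 0.241], [-0.953, -0.29, -0.092, -0.501], [-0.001, 0.305, -0.952, 0.373], [0.0, 0.0, 0.0, 1.0]]
```

View pics/top.png

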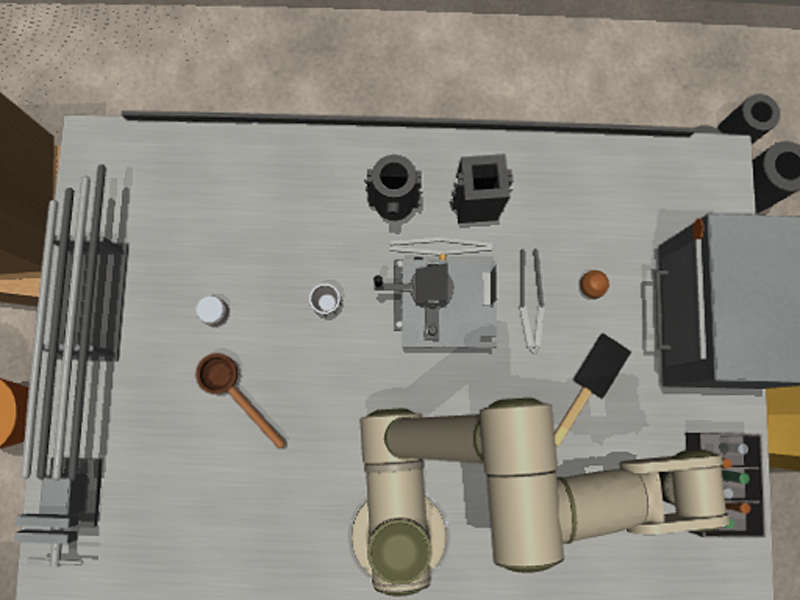

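View pics/side.png

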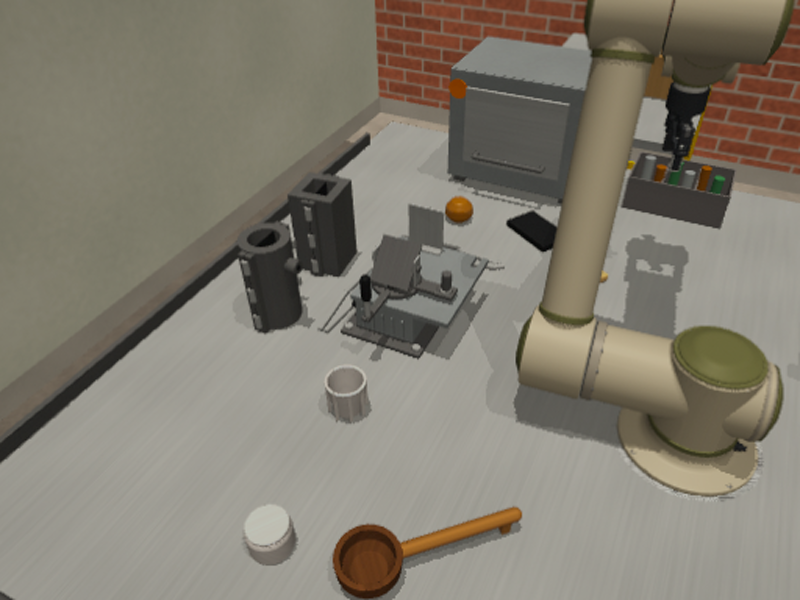

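The top view (800 px) shows the stand at about (435,290), the pin at (432,330), the handle at (380,283), the notch at the plate's corner near (490,345), and the round mould at (393,185) with its boss at (393,208). Next I measure these in 3D.

```bash
python3 - <<'E'
from h import *
L=lambda n:{k:v for k,v in np.load(f'pics/{n}.npz').items()}
t=L('top'); s=L('side'); Pt=cloud(t); Ps=cloud(s)
def at(c,P,u,v): # 800-scale pixel
    return np.round(P[int(v*.64),int(u*.64)],3)
for n,u,v in [('pin',432,330),('handle',380,283),('plate',465,330),('mouldrim',375,180),('bench',300,400),('boss',393,208)]: print(n,at(t,Pt,u,v))
for n,u,v in [('pin',447,276),('handle',366,281),('boss',292,265)]: print('s',n,at(s,Ps,u,v))
b=lambda P:P.reshape(-1,3)
A=np.r_[b(Pt),b(Ps)]
def rect(z0,z1,x0,x1,y0,y1,P=A): return P[(P[:,2]>z0)&(P[:,2]<z1)&(P[:,0]>x0)&(P[:,0]<x1)&(P[:,1]>y0)&(P[:,1]<y1)]
for nm,P in (('t',b(Pt)),('s',b(Ps))):
  q=rect(.088,.104,.3,.75,-.3,.2,P); print(nm,'plate',len(q),cv2.minAreaRect((q[:,:2]*1000).astype(np.float32)), q[:,2].mean())
  h=rect(.19,.225,.3,.7,-.05,.2,P); print('handletop',len(h),h.mean(0) if len(h) else 0)
  p=rect(.145,.175,.35,.55,-.15,.03,P); print('pin',len(p),p.mean(0) if len(p) else 0)
  m=rect(.190,.21,.7,.95,-.05,.15,P); print('mould',len(m),cv2.minEnclosingCircle((m[:,:2]*1000).astype(np.float32)) if len(m) else 0, m.mean(0) if len(m) else 0)
  sh=rect(.12,.21,.4,.75,-.25,-.09,P); print('shield',len(sh),sh.mean(0) if len(sh) else 0,cv2.minAreaRect((sh[:,:2]*1000).astype(np.float32)) if len(sh) else 0)
# crops
r=t['img'][85:240,220:345]; cv2.imwrite('pics/tc.png',cv2.resize(r,None,fx=3.85,fy=3.85,interpolation=cv2.INTER_CUBIC))
r=s['img'][100:240,140:330]; cv2.imwrite('pics/sc.png',cv2.resize(r,None,fx=4.2,fy=4.2,interpolation=cv2.INTER_CUBIC))
E
```

```text
pin [ 0.479 -0.063  0.165]
handle [0.578 0.056 0.198]
plate [ 0.49  -0.144  0.095]
mouldrim [0.819 0.075 0.197]
bench [0.316 0.248 0.004]
boss [0.762 0.034 0.167]
s pin [ 0.477 -0.056  0.161]
s handle [0.581 0.07  0.205]
s boss [0.765 0.045 0.163]
t plate 2304 ((554.5626831054688, -94.82720184326172), (212.05685424804688, 247.53099060058594), 0.2105509340763092) 0.09668138670312934
handletop 28 [0.5853262  0.0611704  0.20176291]
pin 51 [ 0.50966518 -0.06579726  0.16038591]
mould 496 ((828.93017578125, 32.00278091430664), 63.721527099609375) [0.82902904 0.03214808 0.19888717]
shield 140 [ 0.58835378 -0.1680604   0.17790821] ((588.967041015625, -149.2020721435547), (80.27960968017578, 116.93956756591797), 0.6261410117149353)
s plate 1634 ((555.4063110351562, -106.1986083984375), (212.1154022216797, 230.90213012695312), 0.5450162887573242) 0.09792085069224873
handletop 48 [0.58646211 0.06587696 0.20045163]
pin 88 [ 0.51551707 -0.06036969  0.15834264]
mould 541 ((831.5557250976562, 32.52959442138672), 65.39128112792969) [0.82821824 0.03860498 0.1988021 ]
shield 485 [ 0.59049252 -0.19527056  0.16273688] ((590.8072509765625, -150.48281860351562), (120.80316162109375, 83.16291046142578), 89.98152923583984)
```

View pics/tc.png

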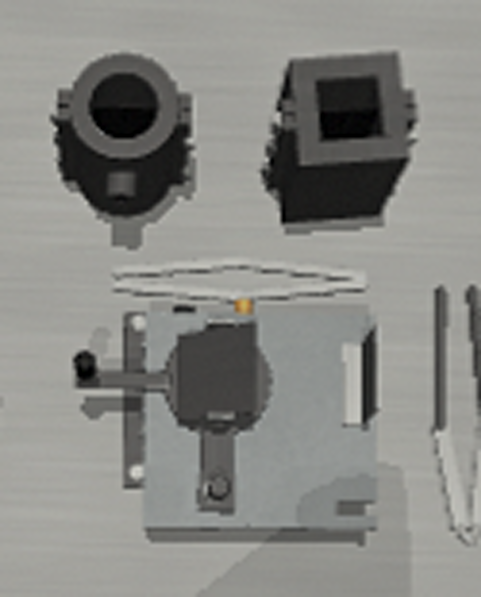

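View pics/sc.png

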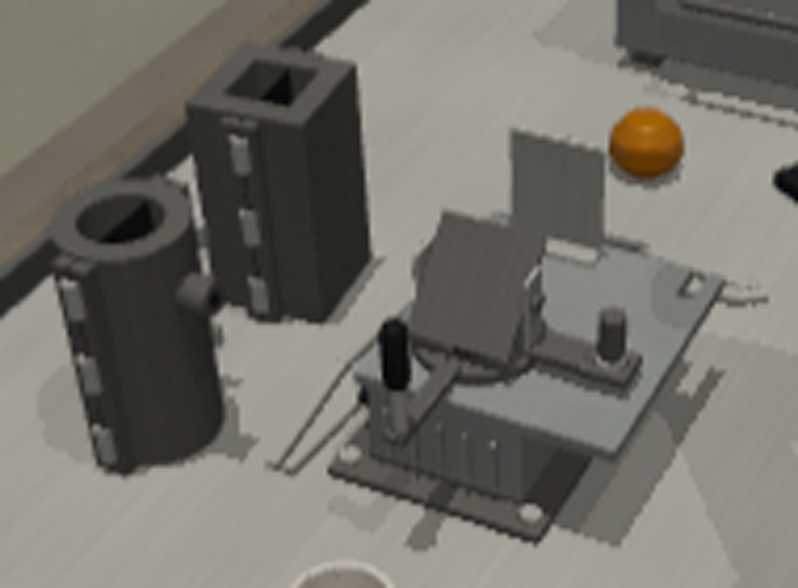

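The crops agree with the given sizes. The stand is nearly aligned with the world, its axis at about (0.590,-0.065), with the pin near (0.478,-0.061) and the handle near (0.587,0.062). The boss sits on the mould at about (0.755,0.036). I move over the pin with yaw 0.

Emit:
apply_moves([
  [0.73,-0.575,-0.05,0,0,0.294,1],
  [0.73,-0.575,-0.05,0,0,0.294,1],
  [0.73,-0.575,-0.05,0,0,0.294,1],
  [0.73,-0.575,-0.05,0,0,0.294,1],
  [0.73,-0.575,-0.05,0,0,0.294,1],
  [0.73,-0.575,-0.05,0,0,0.294,1],
  [0.73,-0.575,-0.05,0,0,0.294,1],
  [0.73,-0.575,-0.05,0,0,0.294,1],
  [0.73,-0.575,-0.05,0,0,0.294,1],
  [0.73,-0.575,-0.05,0,0,0.294,1],
])

```text
time_s: 0.98
ee_pos: [0.323, -0.2937, 0.4196]
orientation: [[1.0, 0.0, -0.0], [0.0, -1.0, -0.0], [-0.0, 0.0, -1.0]]
force: [-1.3, -0.8, 0.5]
grip_width: 1.0
finger_force: 0.0
```

Emit:
apply_moves([
  [0.5,-0.77,0,0,0,0,1],
  [0.5,-0.77,0,0,0,0,1],
  [0.5,-0.77,0,0,0,0,1],
  [0.5,-0.77,0,0,0,0,1],
  [0.5,-0.77,0,0,0,0,1],
  [0.5,-0.77,0,0,0,0,1],
  [0.5,-0.77,0,0,0,0,1],
  [0.5,-0.77,0,0,0,0,1],
  [0.5,-0.77,0,0,0,0,1],
  [0.5,-0.77,0,0,0,0,1],
  [0.5,-0.77,0,0,0,0,1],
])

```text
time_s: 1.9
ee_pos: [0.4728, -0.0639, 0.4196]
orientation: [[1.0, -0.002, -0.0], [-0.002, -1.0, -0.0], [-0.0, 0.0, -1.0]]
force: [-0.8, 0.3, -0.3]
grip_width: 1.003
finger_force: 0.0
```

```bash
python3 - <<'E'
from h import *
s=manip.sense(); print(s['time_s'],s['ee_pos'],np.round(s['orientation'],4).tolist(),s['joints'])
c=grab('wrist'); np.savez('pics/w1.npz',img=c['img'],z_map=c['z_map'],K=c['K'],dist=c['dist'],T=c['T'])
cv2.imwrite('pics/w1.png',cv2.resize(c['img'],(800,600),interpolation=cv2.INTER_CUBIC))
E
```

```text
1.9 [ 0.47279024 -0.06388746  0.41958917] [[1.0, -0.0024, -0.0004], [-0.0024, -1.0, -0.0001], [-0.0004, 0.0001, -1.0]] [-3.83117615e-01  2.40851906e-01  1.46114354e+00 -2.43565290e-04
  1.43993140e+00  1.19014658e+00]
```

View pics/w1.png

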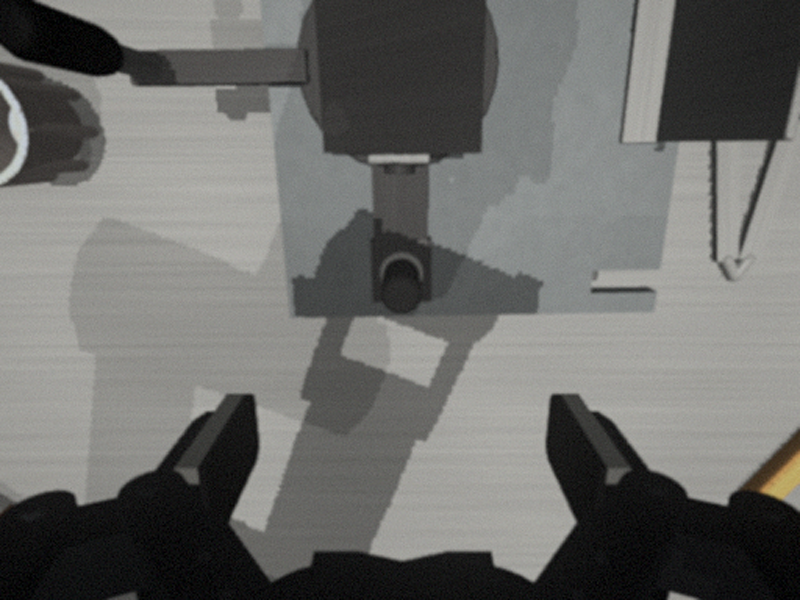

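The wrist view shows the pin's head top at (402,290), the notch from its closed end (591,281) to its mouth (655,281), and the plate's rear edge along v≈314.

```bash
python3 - <<'E'
from h import *
c={k:v for k,v in np.load('pics/w1.npz').items()}; P=cloud(c)
f=lambda u,v,z:np.round(plane(c,u*.64,v*.64,z),4)
print('pintop',f(402,290,.160)); print('notch closed',f(591,272,.097),f(591,290,.097),'open',f(657,268,.097),f(655,289,.097))
print('rear edge',f(292,317,.097),f(654,311,.097))
print('collar/ear',f(373,238,.115),f(431,238,.115))
x=P.reshape(-1,3); q=x[(abs(x[:,2]-.097)<.004)]; print(q[:,0].min(),q[:,1].min(),q[:,1].max(),cv2.minAreaRect((q[:,:2]*1000).astype(np.float32)))
h=x[(x[:,2]>.145)&(x[:,2]<.175)&(x[:,0]<.52)&(abs(x[:,1]+.06)<.04)]; print(len(h),h.mean(0),h.min(0),h.max(0))
g=(c['z_map']>0); sub=c['img'][150:215,360:440]; cv2.imwrite('pics/n.png',cv2.resize(sub,None,fx=8,fy=8,interpolation=cv2.INTER_CUBIC))
E
```

```text
pintop [ 0.4838 -0.0652  0.16  ]
notch closed [ 0.4763 -0.1791  0.097 ] [ 0.465  -0.1804  0.097 ] open [ 0.4786 -0.2181  0.097 ] [ 0.4655 -0.2189  0.097 ]
rear edge [0.4478 0.0031 0.097 ] [ 0.4514 -0.2205  0.097 ]
collar/ear [ 0.5006 -0.0492  0.115 ] [ 0.5005 -0.0813  0.115 ]
0.447314405232372 -0.22039664340530707 0.007545424845838047 ((535.1213989257812, -106.46199035644531), (173.26817321777344, 226.5738983154297), 0.7729668021202087)
605 [ 0.48280568 -0.06466404  0.15819344] [ 0.47116083 -0.07422725  0.1451427 ] [ 0.49114065 -0.05503892  0.16235643]
```

View pics/n.png

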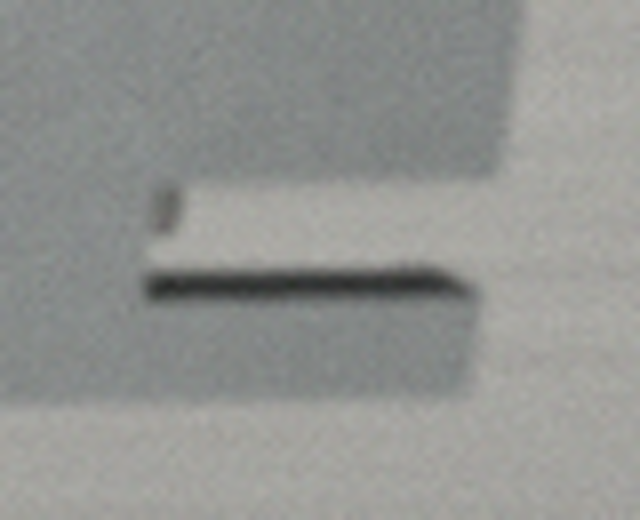

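Emit:
apply_moves([
  [0.034,0.004,0.1,0,0,0,1],
  [0.034,0.004,0.2,0,0,0,1],
  [0.034,0.004,0.3,0,0,0,1],
  [0.034,0.004,0.36,0,0,0,1],
  [0.034,0.004,0.39,0,0,0,1],
  [0.034,0.004,0.39,0,0,0,1],
  [0.034,0.004,0.39,0,0,0,1],
], force=40)

```text
time_s: 2.53
ee_pos: [0.4834, -0.0642, 0.3034]
orientation: [[1.0, -0.001, 0.001], [-0.001, -1.0, -0.0], [0.001, 0.0, -1.0]]
force: [0.5, 0.1, -0.1]
grip_width: 0.997
finger_force: 0.0
```

Emit:
apply_moves([
  [0,0,0,0,0,0,-1],
  [0,0,0,0,0,0,-1],
  [0,0,0,0,0,0,-1],
  [0,0,0,0,0,0,-1],
  [0,0,0,0,0,0,-1],
  [0,0,0,0,0,0,-1],
  [0,0,0,0,0,0,-1],
  [0,0,0,0,0,0,-1],
  [0,0,0,0,0,0,-1],
  [0,0,0,0,0,0,-1],
], force=40)

```text
time_s: 3.37
ee_pos: [0.4834, -0.0636, 0.3031]
orientation: [[1.0, -0.0, 0.001], [-0.0, -1.0, -0.0], [0.001, 0.0, -1.0]]
force: [-0.1, 0.4, 6.2]
grip_width: 0.219
finger_force: 39.2
```

Emit:
apply_moves([
  [0,0,-0.03,0,0,0,-1],
  [0,0,-0.06,0,0,0,-1],
  [0,0,-0.1,0,0,0,-1],
  [0,0,-0.14,0,0,0,-1],
  [0,0,-0.18,0,0,0,-1],
  [0,0,-0.2,0,0,0,-1],
  [0,0,-0.2,0,0,0,-1],
  [0,0,-0.2,0,0,0,-1],
])

```text
time_s: 4.03
ee_pos: [0.4832, -0.0636, 0.3627]
orientation: [[1.0, -0.0, 0.0], [-0.0, -1.0, -0.0], [0.0, 0.0, -1.0]]
force: [-0.8, 0.2, -2.0]
grip_width: 0.222
finger_force: 39.3
```

Emit:
apply_moves([
  [-0.01,0.1,0,0,0,0,-1],
  [-0.02,0.2,0,0,0,0,-1],
  [-0.03,0.3,0,0,0,0,-1],
  [-0.042,0.41,0,0,0,0,-1],
  [-0.042,0.41,0,0,0,0,-1],
  [-0.042,0.41,0,0,0,0,-1],
])

```text
time_s: 4.53
ee_pos: [0.4704, -0.1879, 0.3617]
orientation: [[1.0, -0.003, -0.002], [-0.003, -1.0, 0.001], [-0.002, -0.001, -1.0]]
force: [-0.0, 0.9, -0.7]
grip_width: 0.22
finger_force: 39.4
```

```bash
python3 - <<'E'
from h import *
s=manip.sense(); print(s['time_s'],s['ee_pos'],s['force'])
c=grab('wrist'); np.savez('pics/w2.npz',img=c['img'],z_map=c['z_map'],K=c['K'],dist=c['dist'],T=c['T'])
cv2.imwrite('pics/w2.png',cv2.resize(c['img'][100:,120:400],(800,811),interpolation=cv2.INTER_CUBIC)[:600])
x=cloud(c).reshape(-1,3); e=s['ee_pos']
h=x[(np.hypot(x[:,0]-e[0],x[:,1]-e[1])<.03)&(x[:,2]<e[2]-.13)&(x[:,2]>.11)]
for z in np.arange(.13,.24,.008):
  k=h[abs(h[:,2]-z)<.004]
  if len(k)>3: print(round(z,3),len(k),k.mean(0)[:2].round(4),k.min(0)[:2].round(4),k.max(0)[:2].round(4))
E
```

```text
4.5333 [ 0.47040517 -0.18790544  0.36174935] [-0.01204027  0.8503595  -0.73604263]
0.146 28 [ 0.4724 -0.1888] [ 0.4692 -0.1937] [ 0.4738 -0.1843]
0.154 69 [ 0.4729 -0.1889] [ 0.4697 -0.1936] [ 0.4741 -0.1844]
0.17 7 [ 0.4784 -0.1867] [ 0.4762 -0.1979] [ 0.4798 -0.1806]
0.178 442 [ 0.4766 -0.1889] [ 0.4681 -0.1994] [ 0.4806 -0.1779]
0.186 237 [ 0.4764 -0.1889] [ 0.4708 -0.1984] [ 0.4789 -0.1795]
0.194 563 [ 0.4778 -0.189 ] [ 0.4712 -0.211 ] [ 0.4822 -0.1673]
0.202 885 [ 0.478  -0.1888] [ 0.471  -0.2118] [ 0.4822 -0.166 ]
0.21 1021 [ 0.4778 -0.189 ] [ 0.4596 -0.2119] [ 0.4822 -0.1661]
0.218 2245 [ 0.4726 -0.1889] [ 0.4592 -0.212 ] [ 0.4825 -0.166 ]
0.226 1013 [ 0.4752 -0.1889] [ 0.4587 -0.2158] [ 0.4832 -0.161 ]
0.234 251 [ 0.4801 -0.1884] [ 0.4645 -0.2169] [ 0.4846 -0.1588]
```

View pics/w2.png

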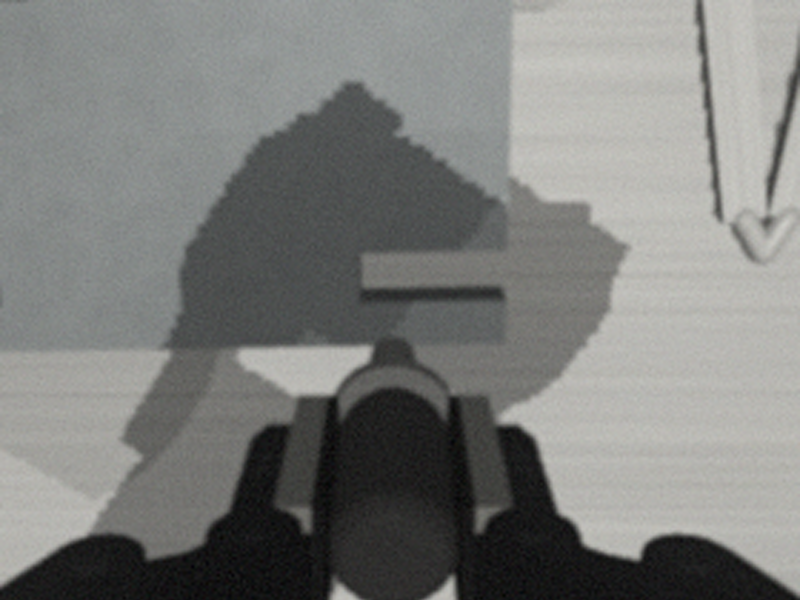

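The pin is held upright: its shank is at about (395,355) in the crop, and the notch lies between v≈252 and 299 with its closed end at u≈361.

```bash
python3 - <<'E'
from h import *
c={k:v for k,v in np.load('pics/w2.npz').items()}
f=lambda u,v,z=.097:np.round(plane(c,120+u/2.857-.3,100+v/2.857-.3,z),4)
print(f(361,252),f(361,300),f(505,250),f(505,299)); print('rear',f(200,348),f(500,342)); print('tip',f(393,340,.145))
E
```

```text
[ 0.4777 -0.1802  0.097 ] [ 0.464  -0.1801  0.097 ] [ 0.4782 -0.2188  0.097 ] [ 0.4643 -0.2193  0.097 ]
rear [ 0.4499 -0.1352  0.097 ] [ 0.4516 -0.2184  0.097 ]
tip [ 0.4721 -0.1888  0.145 ]
```

Emit:
apply_moves([
  [0.005,0,0.05,0,0,0,-1],
  [0.005,0,0.1,0,0,0,-1],
  [0.005,0,0.13,0,0,0,-1],
  [0.005,0,0.15,0,0,0,-1],
  [0.005,0,0.17,0,0,0,-1],
  [0.005,0,0.185,0,0,0,-1],
  [0.005,0,0.2,0,0,0,-1],
  [0.005,0,0.2,0,0,0,-1],
])

```text
time_s: 5.25
ee_pos: [0.4721, -0.1865, 0.3022]
orientation: [[1.0, 0.0, -0.001], [0.0, -1.0, 0.0], [-0.001, -0.0, -1.0]]
force: [-0.6, 0.5, -1.1]
grip_width: 0.221
finger_force: 39.4
```

Emit:
apply_moves([
  [0,0,0.015,0,0,0,-1],
  [0,0,0.03,0,0,0,-1],
  [0,0,0.04,0,0,0,-1],
  [0,0,0.047,0,0,0,-1],
  [0,0,0.052,0,0,0,-1],
  [0,0,0.052,0,0,0,-1],
  [0,0,0.052,0,0,0,-1],
])

```text
time_s: 5.83
ee_pos: [0.4722, -0.1866, 0.2872]
orientation: [[1.0, -0.0, 0.0], [-0.0, -1.0, -0.0], [0.0, 0.0, -1.0]]
force: [-0.9, 0.1, -0.5]
grip_width: 0.218
finger_force: 39.4
```

Emit:
apply_moves([
  [0,0,0.005,0,0,0,-1],
  [0,0,0.009,0,0,0,-1],
  [0,0,0.009,0,0,0,-1],
  [0,0,0.009,0,0,0,-1],
])

```text
time_s: 6.17
ee_pos: [0.4723, -0.1866, 0.2851]
orientation: [[1.0, -0.0, 0.001], [-0.0, -1.0, -0.001], [0.001, 0.001, -1.0]]
force: [-0.8, 0.5, 4.9]
grip_width: 0.22
finger_force: 40.1
```

Emit:
apply_moves([
  [0,0,0,0,0,0,0.2],
  [0,0,0,0,0,0,0.6],
  [0,0,0,0,0,0,1],
  [0,0,0,0,0,0,1],
  [0,0,0,0,0,0,1],
  [0,0,0,0,0,0,1],
  [0,0,0,0,0,0,1],
  [0,0,0,0,0,0,1],
  [0,0,0,0,0,0,1],
  [0,0,0,0,0,0,1],
])

```text
time_s: 7.0
ee_pos: [0.4722, -0.1866, 0.2844]
orientation: [[1.0, -0.0, 0.0], [-0.0, -1.0, -0.0], [0.0, 0.0, -1.0]]
force: [-0.6, -0.4, 0.8]
grip_width: 1.001
finger_force: 0.0
```

Emit:
apply_moves([
  [0,0,-0.08,0,0,0,1],
  [0,0,-0.18,0,0,0,1],
  [0,0,-0.3,0,0,0,1],
  [0,0,-0.42,0,0,0,1],
  [0,0,-0.5,0,0,0,1],
  [0,0,-0.5,0,0,0,1],
  [0,0,-0.5,0,0,0,1],
])

```text
time_s: 7.58
ee_pos: [0.472, -0.1865, 0.4353]
orientation: [[1.0, -0.0, 0.002], [-0.0, -1.0, -0.001], [0.002, 0.001, -1.0]]
force: [0.3, 0.2, -1.7]
grip_width: 1.001
finger_force: 0.0
```

```bash
python3 - <<'E'
from h import *
s=manip.sense(); print(s['time_s'],s['ee_pos'])
for n in ['wrist','side','top']:
  c=grab(n); P=cloud(c); x=P.reshape(-1,3); np.savez('pics/%s3.npz'%n,img=c['img'],z_map=c['z_map'],K=c['K'],dist=c['dist'],T=c['T'])
  h=x[(np.hypot(x[:,0]-.471,x[:,1]+.188)<.03)&(x[:,2]>.105)&(x[:,2]<.16)]
  if len(h): print(n,len(h),h.min(0),h.max(0),h.mean(0))
  k=x[(np.hypot(x[:,0]-.587,x[:,1]-.062)<.04)&(x[:,2]>.16)&(x[:,2]<.215)]
  if len(k): print('handle',len(k),k.min(0),k.max(0),k.mean(0))
  if n=='wrist': cv2.imwrite('pics/w3.png',cv2.resize(c['img'],(800,600),interpolation=cv2.INTER_CUBIC))
  if n=='side': a=c['img']
cv2.imwrite('pics/s3.png',cv2.resize(a[110:240,140:330],None,fx=4.2,fy=4.2,interpolation=cv2.INTER_CUBIC))
E
```

```text
7.5833 [ 0.47200969 -0.18647841  0.43525781]
wrist 558 [ 0.4615604  -0.19766414  0.1053388 ] [ 0.4806836  -0.17831658  0.14363249] [ 0.47367046 -0.18815121  0.13570578]
side 72 [ 0.46255946 -0.19484841  0.10521697] [ 0.48128003 -0.17550335  0.14445833] [ 0.47033195 -0.18237067  0.12759568]
handle 105 [0.57728047 0.05438136 0.16102716] [0.59707282 0.07466537 0.20727253] [0.58519304 0.06668706 0.18695032]
top 29 [ 0.46068134 -0.19844684  0.11145152] [ 0.47798915 -0.17904659  0.14870981] [ 0.46860491 -0.18698699  0.13774468]
handle 36 [0.57556006 0.05276527 0.16380114] [0.59466013 0.07079363 0.21032381] [0.58359372 0.0606943  0.19648189]
```

View pics/s3.png

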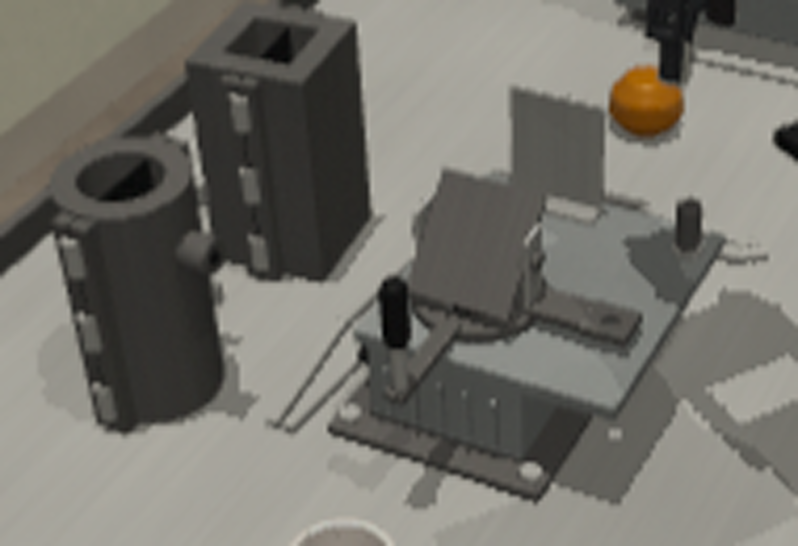

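The pin stands upright in the notch at (690,225), and its top at z=0.143 matches fully down. Next I go to the handle at (0.587,0.062).

Emit:
apply_moves([
  [0.38,-0.828,0,0,0,-0.015,1],
  [0.38,-0.828,0,0,0,-0.015,1],
  [0.38,-0.828,0,0,0,-0.015,1],
  [0.38,-0.828,0,0,0,-0.015,1],
  [0.38,-0.828,0,0,0,-0.015,1],
  [0.38,-0.828,0,0,0,-0.015,1],
  [0.38,-0.828,0,0,0,-0.015,1],
  [0.38,-0.828,0,0,0,-0.015,1],
  [0.38,-0.828,0,0,0,-0.015,1],
  [0.38,-0.828,0,0,0,-0.015,1],
])

```text
time_s: 8.57
ee_pos: [0.5862, 0.0613, 0.4334]
orientation: [[1.0, 0.015, -0.002], [0.015, -1.0, -0.0], [-0.002, 0.0, -1.0]]
force: [-0.1, 0.3, 0.3]
grip_width: 0.998
finger_force: 0.0
```

```bash
python3 - <<'E'
from h import *
s=manip.sense(); print(s['time_s'],s['ee_pos'],np.round(s['orientation'],3).tolist())
c=grab('wrist'); x=cloud(c).reshape(-1,3)
k=x[(np.hypot(x[:,0]-.587,x[:,1]-.062)<.03)&(x[:,2]>.16)&(x[:,2]<.215)]
print('handle',len(k),k.min(0),k.max(0),k.mean(0))
for n in ['top3','side3','top','side']:
  d={k:v for k,v in np.load(f'pics/{n}.npz').items()}; x=cloud(d).reshape(-1,3)
  b=x[(x[:,0]>.74)&(x[:,0]<.774)&(abs(x[:,1]-.035)<.04)&(x[:,2]>.12)&(x[:,2]<.175)]
  print(n,'boss',len(b),b.min(0),b.max(0),b.mean(0))
  m=x[(x[:,2]>.194)&(x[:,2]<.206)&(x[:,0]>.75)&(x[:,1]>-.04)&(x[:,1]<.11)]
  m=m[np.hypot(m[:,0]-.83,m[:,1]-.035)<.055]
  r=lambda p:np.hypot(m[:,0]-p[0],m[:,1]-p[1])
  h,_=cv2.minEnclosingCircle((m[:,:2]*1e3).astype(np.float32)); print('rim',len(m),h,m.mean(0))
E
```

```text
8.5667 [0.58618004 0.06128652 0.43341041] [[1.0, 0.015, -0.002], [0.015, -1.0, -0.0], [-0.002, 0.0, -1.0]]
handle 991 [0.57884178 0.05192373 0.16015508] [0.59694373 0.07153421 0.20669031] [0.59103669 0.06177486 0.19486819]
top3 boss 54 [0.75397941 0.01897082 0.13320941] [0.77386363 0.04504462 0.17270762] [0.76238268 0.03252906 0.15855485]
rim 383 (828.164306640625, 35.229820251464844) [0.82882375 0.03431692 0.19972472]
side3 boss 84 [0.75389399 0.01579699 0.13794451] [0.77396963 0.0489654  0.16892239] [0.76194352 0.03722585 0.15602463]
rim 424 (830.490966796875, 35.13153076171875) [0.82837383 0.03779201 0.20002995]
top boss 52 [0.75308162 0.01896414 0.12864095] [0.77374481 0.04503535 0.17122809] [0.76187668 0.03218384 0.1585305 ]
rim 402 (830.0859985351562, 35.421043395996094) [0.82925182 0.03411743 0.19971073]
side boss 85 [0.7546991  0.01600057 0.13768192] [0.77387328 0.04819227 0.16878174] [0.76202288 0.03683061 0.15571781]
rim 428 (830.6458740234375, 35.950645446777344) [0.82866069 0.0378739  0.20007287]
```

Emit:
apply_moves([
  [0.004,-0.002,0.1,0,0,0,1],
  [0.004,-0.002,0.2,0,0,0,1],
  [0.004,-0.002,0.28,0,0,0,1],
  [0.004,-0.002,0.318,0,0,0,1],
  [0.004,-0.002,0.318,0,0,0,1],
  [0.004,-0.002,0.318,0,0,0,1],
])

```text
time_s: 9.12
ee_pos: [0.5874, 0.0614, 0.3392]
orientation: [[1.0, 0.014, -0.001], [0.014, -1.0, 0.0], [-0.001, -0.0, -1.0]]
force: [-0.4, -0.3, 0.0]
grip_width: 1.003
finger_force: 0.0
```

Emit:
apply_moves([
  [0,0,0,0,0,0,-1],
  [0,0,0,0,0,0,-1],
  [0,0,0,0,0,0,-1],
  [0,0,0,0,0,0,-1],
  [0,0,0,0,0,0,-1],
  [0,0,0,0,0,0,-1],
  [0,0,0,0,0,0,-1],
  [0,0,0,0,0,0,-1],
  [0,0,0,0,0,0,-1],
  [0,0,0,0,0,0,-1],
], force=60)

```text
time_s: 9.95
ee_pos: [0.5873, 0.0629, 0.3396]
orientation: [[1.0, 0.016, 0.001], [0.016, -1.0, 0.001], [0.001, -0.001, -1.0]]
force: [-0.4, 6.0, 4.8]
grip_width: 0.217
finger_force: 58.9
```

Emit:
apply_moves([
  [-0.029,0.001,0,0,0,-0.067,-1],
  [-0.058,0.004,0,0,0,-0.133,-1],
  [-0.087,0.009,0,0,0,-0.2,-1],
  [-0.115,0.016,0,0,0,-0.267,-1],
  [-0.1425,0.025,0,0,0,-0.333,-1],
  [-0.1695,0.036,0,0,0,-0.4,-1],
  [-0.1956,0.049,0,0,0,-0.467,-1],
  [-0.221,0.063,0,0,0,-0.533,-1],
  [-0.245,0.08,0,0,0,-0.6,-1],
  [-0.268,0.0975,0,0,0,-0.667,-1],
  [-0.268,0.0975,0,0,0,-0.667,-1],
  [-0.268,0.0975,0,0,0,-0.667,-1],
])

```text
time_s: 10.95
ee_pos: [0.5068, 0.0324, 0.3396]
orientation: [[0.755, 0.655, -0.001], [0.655, -0.755, 0.002], [0.001, -0.002, -1.0]]
force: [-4.2, 8.5, 6.8]
grip_width: 0.216
finger_force: 59.4
```

Emit:
apply_moves([
  [-0.029,0.001,0,0,0,-0.067,-1],
  [-0.058,0.004,0,0,0,-0.133,-1],
  [-0.087,0.009,0,0,0,-0.2,-1],
  [-0.115,0.016,0,0,0,-0.267,-1],
  [-0.1425,0.025,0,0,0,-0.333,-1],
  [-0.1695,0.036,0,0,0,-0.4,-1],
  [-0.1956,0.049,0,0,0,-0.467,-1],
  [-0.221,0.063,0,0,0,-0.533,-1],
  [-0.245,0.08,0,0,0,-0.6,-1],
  [-0.268,0.0975,0,0,0,-0.667,-1],
  [-0.268,0.0975,0,0,0,-0.667,-1],
  [-0.268,0.0975,0,0,0,-0.667,-1],
])

```text
time_s: 11.95
ee_pos: [0.4652, -0.0428, 0.3395]
orientation: [[0.157, 0.988, -0.002], [0.988, -0.157, 0.001], [0.0, -0.002, -1.0]]
force: [-5.6, 5.5, 9.4]
grip_width: 0.216
finger_force: 59.7
```

Emit:
apply_moves([
  [-0.029,0.001,0,0,0,-0.067,-1],
  [-0.058,0.004,0,0,0,-0.133,-1],
  [-0.087,0.009,0,0,0,-0.2,-1],
  [-0.115,0.016,0,0,0,-0.267,-1],
  [-0.1425,0.025,0,0,0,-0.333,-1],
  [-0.1695,0.036,0,0,0,-0.4,-1],
  [-0.1956,0.049,0,0,0,-0.467,-1],
  [-0.221,0.063,0,0,0,-0.533,-1],
  [-0.245,0.08,0,0,0,-0.6,-1],
  [-0.263,0.093,0,0,0,-0.65,-1],
  [-0.263,0.093,0,0,0,-0.65,-1],
  [-0.263,0.093,0,0,0,-0.65,-1],
])

```text
time_s: 12.95
ee_pos: [0.4808, -0.1252, 0.3396]
orientation: [[-0.5, 0.866, -0.001], [0.866, 0.5, 0.0], [0.0, -0.001, -1.0]]
force: [-4.2, 3.2, 9.1]
grip_width: 0.213
finger_force: 59.6
```

```bash
python3 - <<'E'
from h import *
s=manip.sense(); print(s['time_s'],s['ee_pos'],np.round(s['orientation'],3).tolist(),s['force'],s['finger_force'])
for n in ['side','wrist','top']:
  c=grab(n); x=cloud(c).reshape(-1,3)
  h=x[(np.hypot(x[:,0]-.471,x[:,1]+.188)<.03)&(x[:,2]>.105)&(x[:,2]<.155)]
  if len(h): print(n,'pin',len(h),h.min(0),h.max(0))
  b=x[(x[:,0]>.74)&(x[:,0]<.774)&(abs(x[:,1]-.035)<.04)&(x[:,2]>.12)&(x[:,2]<.175)]
  if len(b): print('boss',len(b),b.min(0),b.max(0))
  if n!='wrist': cv2.imwrite(f'pics/{n}5.png',cv2.resize(c['img'][80:250,140:350],None,fx=3.5,fy=3.5,interpolation=cv2.INTER_CUBIC))
  k=x[(np.hypot(x[:,0]-.588,x[:,1]+.063)<.06)&(x[:,2]>.12)&(x[:,2]<.195)]
  # mirror plane fit: normal horizontal direction
  if len(k)>50:
    best=0;rng=np.random.default_rng(0)
    for _ in range(2000):
      a=k[rng.choice(len(k),3,False)]; nn=np.cross(a[1]-a[0],a[2]-a[0]); nn/=np.linalg.norm(nn)+1e-12
      if abs(abs(nn[2])-.707)>.08: continue
      ct=(abs((k-a[0])@nn)<.002).sum()
      if ct>best: best=ct; N=nn*np.sign(nn[2]); A=a[0]
    if best:
      I=k[abs((k-A)@N)<.003]; u=np.linalg.svd(I-I.mean(0))[2][2]; u*=np.sign(u[2])
      print(n,'mirror back normal',best,u,'yaw',np.degrees(np.arctan2(u[1],u[0])))
v=np.array(s['ee_pos'])[:2]-[.588,-.063]; print('handle r,LOS deg',np.hypot(*v),np.degrees(np.arctan2(-v[1],-v[0])),'want',np.degrees(np.arctan2(.0325+.063,.754-.588)))
E
```

```text
12.95 [ 0.4807602  -0.12515121  0.33955505] [[-0.5, 0.866, -0.001], [0.866, 0.5, 0.0], [0.0, -0.001, -1.0]] [-4.15320871  3.24485718  9.11105328] 59.56275043543428
side pin 67 [ 0.46151806 -0.19554247  0.10531002] [ 0.47967104 -0.17253521  0.14563228]
boss 85 [0.75402475 0.01645451 0.13569848] [0.77394277 0.04927674 0.16732165]
side mirror back normal 327 [-0.61168789 -0.34995502  0.70948531] yaw -150.22553521743959
wrist pin 341 [ 0.46073931 -0.18836585  0.10521759] [ 0.46820217 -0.17770496  0.1405377 ]
wrist mirror back normal 17239 [-0.60741928 -0.35943394  0.70841305] yaw -149.3855233590827
boss 54 [0.75321557 0.01897486 0.13140083] [0.77341411 0.04510751 0.17125579]
top mirror back normal 238 [-0.59448847 -0.36645049  0.7157496 ] yaw -148.34977511784862
handle r,LOS deg 0.12394816245011214 30.094589493167213 want 29.911869818818193
```

View pics/side5.png

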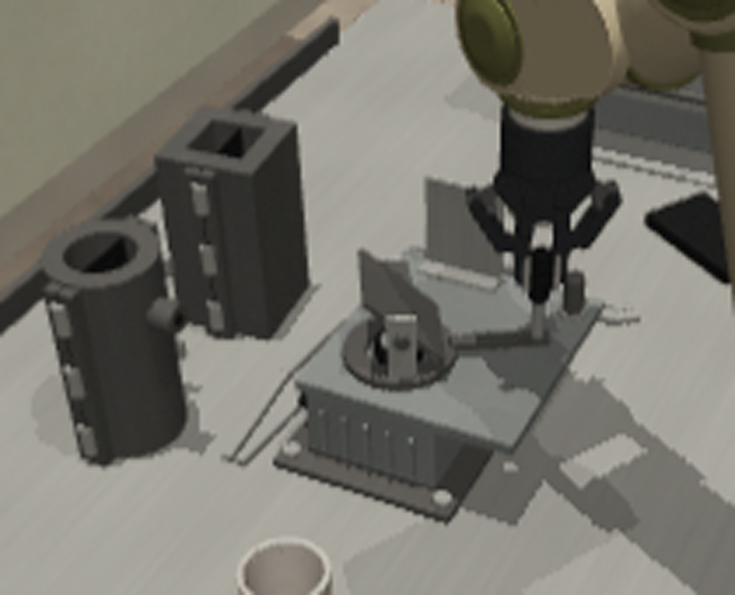

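The side view shows the mirror facing the boss at (170,313), the gripper on the handle at (540,270), and the pin upright in the notch at (573,290). The mirror's back gives a line of sight at 30.6° and the handle gives 30.1°, against 29.9° wanted; 1° is about 3 mm at the boss. I let it settle, then hand in.

Emit:
apply_moves([
  [0,0,0,0,0,0,-1],
  [0,0,0,0,0,0,-1],
  [0,0,0,0,0,0,-1],
  [0,0,0,0,0,0,-1],
  [0,0,0,0,0,0,-1],
  [0,0,0,0,0,0,-1],
])

```text
time_s: 13.6
ee_pos: [0.4806, -0.1249, 0.3396]
orientation: [[-0.5, 0.866, -0.001], [0.866, 0.5, -0.0], [0.0, -0.001, -1.0]]
force: [-3.1, 3.3, 7.1]
grip_width: 0.216
finger_force: 59.5
```

```bash
python3 -c "
from h import *
s=manip.sense(); print(s['ee_pos'],s['dq'],s['finger_force']); print(order.hand_in())"
```

```text
[ 0.48063068 -0.12491241  0.33955047] [-0.00137944 -0.00017595 -0.00114397 -0.00045361  0.00187781 -0.00031639] 59.50058850925416
the job is handed in; nothing more can be done
None
```

The job is handed in (no verdict came back): the pin stands upright and fully down in the notch, and the gripper still holds the handle with the mirror on the boss, within about 1° (roughly 3 mm) by my measurements.

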